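# Click the carrier-bag rack onto its counter post

## Task

Pick up the metal carrier-bag rack head (the sleeve with two wire arms) and slide its sleeve down over the upright post on the table until the post's sprung ball clicks into the groove inside the sleeve; stop at that click and let go, so that the ball alone holds the head up. Feel your way down gently: do not jam or ram the sleeve on the post, and leave the produce where it is.

Things in the scene. Friction and masses are not known exactly. Their poses are not given: they have to be found in the camera images.
- post: Steel post fixed to the table; origin on its axis under the foot, z up. Foot 100x100x10 mm, boss to 22 mm, then a 16 mm rod up to 130 mm. In the rod's -x side is a steel ball (radius 6 mm) that stands 4 mm proud and can be pushed in flush; its spring gives 9 N plus 1 N per mm. The ball's centre lies 14 to 44 mm below the tip: it differs each time and is not measured, find it by feel.
- post_tip (a point): Centre of the chamfered top of the post's rod, 130 mm above the table; axes as the post's.
- head: Loose carrier-bag rack head, about 0.14 kg, standing on its mouth. Origin: centre of the mouth; z up its axis. Metal sleeve 100 mm tall, 32 mm outside, closed on top; the lowest 9 mm flare out to 40 mm. Two 6 mm wire arms stand out along its +x and -x to 76 mm, 56 mm above the mouth, ends turned up to 75 mm.
- head_mouth (a point): Centre of the sleeve's mouth, its lowest point. Bore, by height above the mouth: 27 mm wide narrowing to 18 mm at 8 mm (1 mm clearance all round the rod); groove 26 mm wide all round from 36 to 48 mm; again 18 mm wide up to the closed end at 94 mm. When clicked, the groove is at the ball: the mouth is 41 to 43.5 mm below the ball's centre.
- head_grip (a point): On the sleeve's axis 78 mm above the mouth; grip it here along the head's y (square to the arms), 32 mm wide. Feel going down: mouth about 3 mm below ball: flare meets it, 6 to 9 N; from 8 mm: light rubbing, 2 to 3 N; from 39 mm: ball springs out, helping down; at 43.5 mm: groove's top edge stops on it. Over about 11 N forces it past: too low, draw it back up.
- tomato_mid (a point): Bystander: red tomato, 67 mm across, 68 high; point half-way up. Leave alone.
- pepper_mid (a point): Bystander: red pepper standing up, 78 mm across, 106 high; point half-way up. Leave alone.
- lemon_mid (a point): Bystander: yellow lemon lying, 78x54 mm, 53 high, between post and rack head; point half-way up. Leave alone.
- zucchini_mid (a point): Bystander: dark green zucchini lying across, 58x203 mm, 42 high, in front of the big carton; point half-way up. Leave alone.
- onion_mid (a point): Bystander: brown onion, 62 mm across, 68 high; point half-way up. Leave alone.
There are look-alikes about, which are no part of the job. Leave any turquoise look-alike of the post alone.

How it is judged (in metres and radians):
At the end, for the whole second after the job is handed in: Head on the post, released and at rest, upright (0.08 rad), centred (4 mm), its mouth 40 to 78 mm above the table, the ball sprung out into its groove: the head merely hangs, contact forces on it under 8 N in all (a ball still pressed in by the bore presses harder) (z of head_mouth in the frame of post between 0.04 and 0.078 m and horizontal distance between head_mouth and post below 0.004 m and angle between the z axis of head and the z axis of post, either way round below 0.08 rad and contact force between head and anything else below 8 N and linear speed of head below 0.01 m/s); the robot touches nothing.
It fails at once if the rack head is pressed against the post's rod or foot with more than 25 N (contact force between head and post above 25 N).
It fails at once if a piece of produce is moved by more than 30 mm (distance of any of tomato_mid, pepper_mid, lemon_mid, zucchini_mid, onion_mid from where it was at the start of the episode above 0.03 m).
It also fails if it takes over 51 s, if anything falls off the work surface, if the arm or the gripper's body presses on something with over 40 N, if the wrist force passes 120 N, or if a joint passes its speed limit or range.

## Robot

A 6-joint arm with a two-finger parallel gripper is mounted at the origin on a cart in front of the work surface, level with it; the furniture and walls round the work are solid. World frame = base frame: x ahead of the robot, y to its left, z up, the work surface at z = 0. Lengths are in m, angles in degrees, forces in N, time in s.
With the tool pointing down it reaches from about 0.35 to 0.875 m from the base axis. Payload 4.2 kg.
Tool frame: the origin (TCP) lies on the centre line of the jaws, within the pads' length; the fingertips stand 25 mm ahead of it and the grasp point (between the pads) lies 6 mm ahead of it; z points along the fingers, y is the line along which they close (so a half turn about z gives the same grasp; the last joint's range is limited). The gripper opens to 87 mm and grips with 3 to 60 N. Pads are 19 mm wide; open, the fingers measure 117 mm over their backs; the gripper's body (75 mm by 190 mm) begins 51 mm behind the grasp point.
Start: joints at [-53.251, 22.042, 0.453, 0, -68.411, -14.817], TCP at [0.233, -0.58, 0.248] pointing down, gripper open.
Joint ranges: [-179.83, 179.83], [-69.29, 118.12], [-61.27, 80.66], [-181.25, 117.63], [-171.15, -9.14], [-177.46, 177.46]. Speed limits (degrees/s): [159.86, 159.86, 180, 180, 180, 180].

## Interface

Orientations are given as a 3x3 rotation matrix whose columns are the frame's x, y, z axes.
In Python, from station import r gives the robot as it stands.
- The arm moves only by the tool move_arm, never from a script. Its argument "series" is a list of rows, each an object with "grip": the opening, from 0 (shut) to 1 (fully open); "xyz": the shift along the tool's x, y, z in mm, a list of three; "angular": the turn, a rotation vector about the tool's x, y, z in rad, a list of three. A call has 1 to 10 rows; each row is the pose to reach, as a shift and turn from the pose commanded when the call began, along the tool's axes at that moment; what a row does not reach only later rows make up. A row lasts 1/10 s, in which the tool goes at most 50 mm and 8.59 degrees, less where a joint would pass 70% of its speed; a pose out of reach is approached as far as the arm can. A call with a gripper value outside its range is refused whole. The fingers move at their own pace and stop on an object; the grip force is fixed at half the most. Time passes only in rows, so rows that repeat a pose let the fingers close. It gives the time, the measured TCP pose, the force, the opening and the grip force at its end, in the units of the state.
- r.sense(): the state, without advancing time (a new reading comes with each control period).
- r.capture(name): name is "side" or "top" or "wrist"; returns a dict with "img" (400x640x3 uint8, red, green, blue), "camera_matrix" (3x3 intrinsics, pixels), "rvec" (rotation vector, rad) and "tvec" (3), from world to camera coordinates, as OpenCV has them; the wrist camera has in their place "hand_eye" (4x4, takes a point from camera to tool coordinates, whose origin is the TCP and whose axes are the flange's). Camera axes: x right, y down, z forward; pixel columns grow to the right and rows downward; lengths in m; the calibration is good to about 2 mm. A picture is of the moment at which its call begins: read the wrist's pose just before it. There is no depth.
- r.finish_job(): hands the job in; it is judged then, once.
The state is a dict: "time_s": time; "joints": joint angles; "joint_velocities": joint speeds; "effort": joint torques, N m; "tcp_pos": TCP position; "ee_rot": TCP orientation; "wrist_force": force on the tool from outside, world axes, zero at the start; "moment": the same for the moment, N m; "gripper_width": opening from 0.0 (shut) to 1.0 (fully open); "gripper_force": force on a finger pad.
Only numpy, scipy, OpenCV 4.12 (cv2) and the standard library are available. Lean on these libraries where they do the work, as an engineer would, in place of code of your own. Each camera call takes 0.05 s, during which the arm holds its last target. There are 200 camera calls.

## Working session

There is one attempt and no reset: what is moved stays moved. The work goes in short steps, Python scripts to look and compute and a tool call to move; the robot and the scene stay as the last step left them, time stands still between calls to the robot, and variables do not carry over. Pictures are saved under pics/ and viewed, at most 10 in all, crops included, and the job is handed in when it is done.

Besides the shell and the picture viewer there is one more tool, called after "Request:" as name(argument=value, ...), one argument or row to a line, values as JSON. move_arm: Moves the arm, as the interface text tells. Its arguments: {"type":"object","properties":{"series":{"type":"array"}},"required":["series"]}

```bash
mkdir -p pics
cat > h.py <<'E'
import numpy as np, cv2
from station import r
def cap(n,f=None):
    s=r.sense(); c=r.capture(n); 
    K=np.array(c['camera_matrix'],float)
    if n=='wrist':
        T=np.eye(4);T[:3,:3]=s['ee_rot'];T[:3,3]=s['tcp_pos'];M=T@np.array(c['hand_eye'])
        R,o=M[:3,:3],M[:3,3]
    else:
        Rc=cv2.Rodrigues(np.array(c['rvec'],float))[0];R=Rc.T;o=-R@np.array(c['tvec'],float).ravel()
    if f: cv2.imwrite('pics/'+f,c['img'][:,:,::-1])
    np.savez('pics/'+(f or n)+'.npz',img=c['img'],K=K,R=R,o=o)
    return c['img'],K,R,o
def load(f):
    d=np.load('pics/'+f+'.npz');return d['img'],d['K'],d['R'],d['o']
def ray(v,p):
    d=v[2]@np.linalg.inv(v[1])@np.array([p[0],p[1],1.]);return v[3],d/np.linalg.norm(d)
def plane(v,p,z):
    o,d=ray(v,p);return o+d*(z-o[2])/d[2]
def proj(v,P):
    q=v[1]@(v[2].T@(np.array(P)-v[3]));return q[:2]/q[2]
def tri(v1,p1,v2,p2):
    o1,d1=ray(v1,p1);o2,d2=ray(v2,p2)
    t=np.linalg.lstsq(np.c_[d1,-d2],o2-o1,rcond=None)[0]
    a,b=o1+d1*t[0],o2+d2*t[1];return (a+b)/2,np.linalg.norm(a-b)
E
python3 - <<'E'
from h import *
for n in('side','top'):
    v=cap(n,n+'1.png');print(n,v[3].round(3),v[2][:,2].round(2))
print(r.sense())
a=cv2.imread('pics/side1.png');b=cv2.imread('pics/top1.png')
E
```

```text
side [0.428 1.143 0.692] [ 0.07 -0.89 -0.46]
top [ 0.294 -0.025  1.523] [ 0.15 -0.01 -0.99]
{'time_s': 0.1, 'joints': array([-5.32491742e+01,  2.20858252e+01,  3.87323702e-01, -2.43638191e-02,
       -6.84112842e+01, -1.48168943e+01]), 'joint_velocities': array([ 0.00122832,  0.03819079,  0.18404902,  0.00533508,  0.00195354,
       -0.00837714]), 'effort': array([-2.43353279e-04, -3.91690814e+01,  1.87933445e+01,  4.23194736e+00,
        1.34401731e-02, -7.62515538e-05]), 'tcp_pos': array([ 0.23329407, -0.57929719,  0.24657506]), 'ee_rot': array([[-9.27673730e-01, -3.73390897e-01, -8.29654368e-04],
       [-3.73391803e-01,  9.27672044e-01,  1.77183875e-03],
       [ 1.08058702e-04,  1.95347441e-03, -9.99998086e-01]]), 'wrist_force': array([0.08607937, 0.18355219, 0.02647903]), 'moment': array([-0.01506882, -0.02859334, -0.02185308]), 'gripper_force': 0.0, 'gripper_width': 1.0014400690626521}
```

View pics/side1.png

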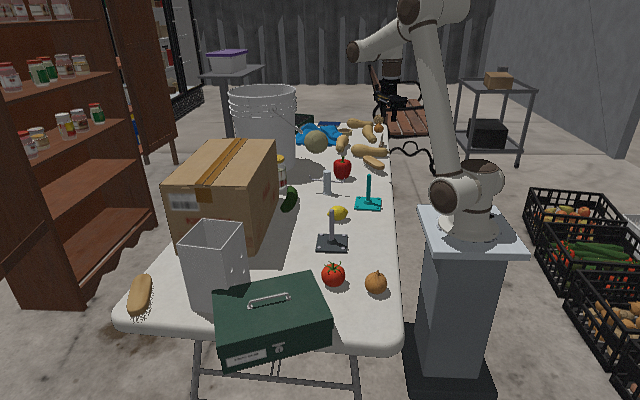

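View pics/top1.png

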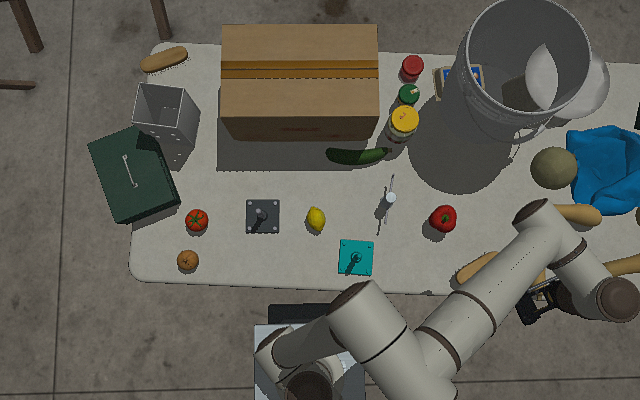

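The side view shows the steel post at about (332,240) and the head at (327,183). In the top view they are at (262,216) and (390,197), with the head's arms running from (392,176) to (378,235). I'll zoom in on both.

Run:
```python
from h import *
t=load('top1.png')[0];s=load('side1.png')[0]
z=lambda i,x,y,w,h:cv2.resize(i[y:y+h,x:x+w,::-1],None,fx=5,fy=5,interpolation=cv2.INTER_CUBIC)
a=np.vstack([np.hstack([z(t,235,185,60,55),z(t,360,185,60,55)]),np.hstack([z(s,302,200,60,55),z(s,302,160,60,55)])])
cv2.imwrite('pics/z1.png',a)
```

```text
(no output)
```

View pics/z1.png

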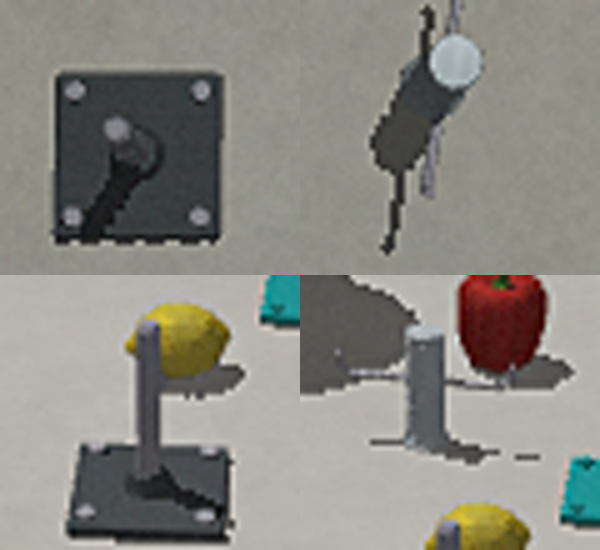

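Run:
```python
from h import *
t=load('top1.png');s=load('side1.png')
f=lambda n,a,b:print(n,*[np.round(x,4) for x in tri(t,a,s,b)])
f('tip',(258.4,210.6),(331.8,210.2))
f('headtop',(391.2,197.4),(327,171))
f('armlow',(385.6,223),(344,179.5))
f('armhigh',(392.5,176),(310,175.5))
for n,p in(('low',(385.6,223)),('hi',(392.5,176))):print(n,plane(t,p,.07).round(4))
print('foot',[plane(t,(235+x/5,185+y/5),.01)[:2].round(4) for x,y in((57,72),(222,72),(220,238),(53,238))])
print('holes',[plane(t,(235+x/5,185+y/5),.01)[:2].round(4) for x,y in((75,91),(201,91),(200,216),(73,216))])
print('lemon',plane(t,(316,218),.027).round(3),'teal',plane(t,(356,257),.01).round(3),'pep',plane(t,(443,219),.06).round(3))
```

```text
tip [0.4695 0.1288 0.1274] 0.0021
headtop [ 0.5021 -0.2451  0.1003] 0.0003
armlow [ 0.4328 -0.2301  0.07  ] 0.0001
armhigh [ 0.5709 -0.2558  0.0746] 0.004
low [ 0.4327 -0.2301  0.07  ]
hi [ 0.5697 -0.2565  0.07  ]
foot [array([0.5202, 0.1776]), array([0.5177, 0.0783]), array([0.4177, 0.0809]), array([0.4202, 0.1804])]
holes [array([0.5084, 0.1668]), array([0.5065, 0.0911]), array([0.4311, 0.0926]), array([0.433 , 0.1684])]
lemon [ 0.457 -0.031  0.027] teal [ 0.34  -0.146  0.01 ] pep [ 0.441 -0.399  0.06 ]
```

Request:
move_arm(
  series=[
    {"grip": 1,"xyz": [-22,13,1],"angular": [0,0,0.034]},
    {"grip": 1,"xyz": [-64,36,2],"angular": [0,0,0.097]},
    {"grip": 1,"xyz": [-105,59,3],"angular": [0,0,0.16]},
    {"grip": 1,"xyz": [-146,82,4],"angular": [0,0,0.22]},
    {"grip": 1,"xyz": [-187,105,5],"angular": [0,0,0.285]},
    {"grip": 1,"xyz": [-228,128,6],"angular": [0,0,0.347]},
    {"grip": 1,"xyz": [-269,151,7],"angular": [0,0,0.41]},
    {"grip": 1,"xyz": [-310,174,8],"angular": [0,0,0.473]},
    {"grip": 1,"xyz": [-352,197,10],"angular": [0,0,0.535]},
    {"grip": 1,"xyz": [-374,210,10],"angular": [0,0,0.57]},
  ],
)

```text
time_s: 1.1
tcp_pos: [0.5035, -0.2425, 0.2369]
ee_rot: [[-0.983, 0.185, -0.001], [0.185, 0.983, 0.001], [0.001, 0.0, -1.0]]
wrist_force: [0.2, -0.3, -0.7]
gripper_width: 0.999
gripper_force: 0.0
```

Request:
move_arm(
  series=[
    {"grip": 1,"xyz": [0,0,0],"angular": [0,0,0]},
    {"grip": 1,"xyz": [0,0,0],"angular": [0,0,0]},
    {"grip": 1,"xyz": [0,0,0],"angular": [0,0,0]},
  ],
)

```text
time_s: 1.4
tcp_pos: [0.5013, -0.2458, 0.2373]
ee_rot: [[-0.982, 0.187, -0.001], [0.187, 0.982, 0.0], [0.001, 0.0, -1.0]]
wrist_force: [0.1, 0.3, 0.2]
gripper_width: 0.999
gripper_force: 0.0
```

Run:
```python
from h import *
v=cap('wrist','w1.png');s=r.sense();print(s['tcp_pos'],s['ee_rot'].round(4),s['time_s'],s['joints'].round(1))
print(v[3].round(3),proj(v,[.502,-.245,.1]),[proj(v,p) for p in([.4328,-.2301,.07],[.5703,-.256,.07])])
```

```text
[ 0.50120507 -0.2460052   0.23741676] [[-9.823e-01  1.873e-01 -5.000e-04]
 [ 1.873e-01  9.823e-01  1.000e-04]
 [ 5.000e-04  0.000e+00 -1.000e+00]] 1.45 [ -9.5  16.   -9.9  -0.  -64.1 -91.3]
[ 0.428 -0.232  0.374] [312.25380802 198.412525  ] [array([314.20439986, 108.05784267]), array([314.07745634, 260.13726772])]
```

View pics/w1.png

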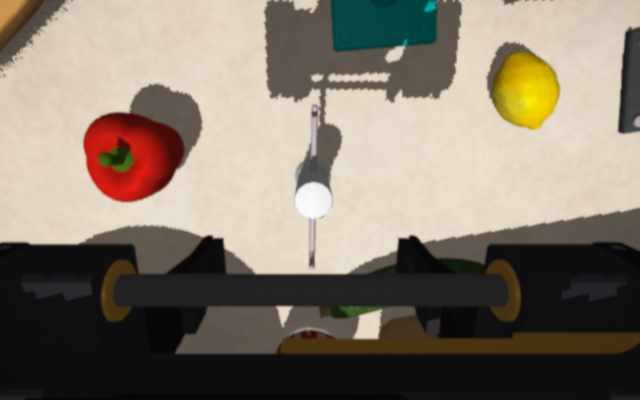

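The wrist view puts the head's top at (313.5,200.5) and the arm ends at (315,107) and (312.5,263), within 2 mm of the estimate. Next I'll lower straight onto it and grip.

Run:
```python
from h import *
v=load('w1.png');i=v[0][170:230,285:345]
m=(i.min(2)>195).astype(np.uint8);n,l,st,c=cv2.connectedComponentsWithStats(m)
for k in range(1,n):
    if st[k,4]>100:print(st[k],c[k]+[285,170],plane(v,c[k]+[285,170],.1).round(4))
print(plane(v,(313.5,200.5),.1),plane(v,(315,108),.07),plane(v,(312.5,262),.07))
```

```text
[   0    0   60   60 2811] [314.90288154 203.37282106] [ 0.5065 -0.2437  0.1   ]
[ 0.50392733 -0.24432848  0.1       ] [ 0.43287922 -0.22943243  0.07      ] [ 0.57192407 -0.25783533  0.07      ]
```

Request:
move_arm(
  series=[
    {"grip": 1,"xyz": [-1.5,1,15],"angular": [0,0,0]},
    {"grip": 1,"xyz": [-1.5,1,45],"angular": [0,0,0]},
    {"grip": 1,"xyz": [-1.5,1,75],"angular": [0,0,0]},
    {"grip": 1,"xyz": [-1.5,1,105],"angular": [0,0,0]},
    {"grip": 1,"xyz": [-1.5,1,130],"angular": [0,0,0]},
    {"grip": 1,"xyz": [-1.5,1,147],"angular": [0,0,0]},
    {"grip": 1,"xyz": [-1.5,1,152],"angular": [0,0,0]},
    {"grip": 1,"xyz": [-1.5,1,153],"angular": [0,0,0]},
    {"grip": 1,"xyz": [-1.5,1,153],"angular": [0,0,0]},
  ],
)

```text
time_s: 2.35
tcp_pos: [0.504, -0.2451, 0.0855]
ee_rot: [[-0.982, 0.187, 0.002], [0.187, 0.982, -0.001], [-0.002, -0.0, -1.0]]
wrist_force: [-0.1, 0.6, -0.3]
gripper_width: 1.005
gripper_force: 0.0
```

Request:
move_arm(
  series=[
    {"grip": 0.5,"xyz": [0,0,0],"angular": [0,0,0]},
    {"grip": 0.45,"xyz": [0,0,0],"angular": [0,0,0]},
    {"grip": 0.3,"xyz": [0,0,0],"angular": [0,0,0]},
    {"grip": 0.2,"xyz": [0,0,0],"angular": [0,0,0]},
    {"grip": 0.2,"xyz": [0,0,0],"angular": [0,0,0]},
    {"grip": 0.2,"xyz": [0,0,0],"angular": [0,0,0]},
    {"grip": 0.2,"xyz": [0,0,0],"angular": [0,0,0]},
    {"grip": 0.2,"xyz": [0,0,0],"angular": [0,0,0]},
  ],
)

```text
time_s: 3.15
tcp_pos: [0.5036, -0.2445, 0.0845]
ee_rot: [[-0.983, 0.186, -0.0], [0.186, 0.983, 0.0], [0.0, 0.0, -1.0]]
wrist_force: [-0.2, 0.1, -0.5]
gripper_width: 0.362
gripper_force: 16.8
```

Request:
move_arm(
  series=[
    {"grip": 0.2,"xyz": [0,0,-5],"angular": [0,0,0]},
    {"grip": 0.2,"xyz": [0,0,-20],"angular": [0,0,0]},
    {"grip": 0.2,"xyz": [0,0,-45],"angular": [0,0,0]},
    {"grip": 0.2,"xyz": [0,0,-75],"angular": [0,0,0]},
    {"grip": 0.2,"xyz": [0,0,-105],"angular": [0,0,0]},
    {"grip": 0.2,"xyz": [0,0,-135],"angular": [0,0,0]},
    {"grip": 0.2,"xyz": [0,0,-155],"angular": [0,0,0]},
    {"grip": 0.2,"xyz": [0,0,-160],"angular": [0,0,0]},
    {"grip": 0.2,"xyz": [0,0,-160],"angular": [0,0,0]},
  ],
)

```text
time_s: 4.05
tcp_pos: [0.5035, -0.2444, 0.2449]
ee_rot: [[-0.982, 0.186, 0.001], [0.186, 0.982, 0.0], [-0.001, 0.0, -1.0]]
wrist_force: [-0.3, -0.1, -1.1]
gripper_width: 0.347
gripper_force: 30.0
```

Request:
move_arm(
  series=[
    {"grip": 0.2,"xyz": [4,14,0],"angular": [0,0,0]},
    {"grip": 0.2,"xyz": [13,46,0],"angular": [0,0,0]},
    {"grip": 0.2,"xyz": [25,88,0],"angular": [0,0,0]},
    {"grip": 0.2,"xyz": [38,132,0],"angular": [0,0,0]},
    {"grip": 0.2,"xyz": [51,178,0],"angular": [0,0,0]},
    {"grip": 0.2,"xyz": [64,224,0],"angular": [0,0,0]},
    {"grip": 0.2,"xyz": [77,268,0],"angular": [0,0,0]},
    {"grip": 0.2,"xyz": [89,310,0],"angular": [0,0,0]},
    {"grip": 0.2,"xyz": [98,344,0],"angular": [0,0,0]},
    {"grip": 0.2,"xyz": [103,360,0],"angular": [0,0,0]},
  ],
)

```text
time_s: 5.05
tcp_pos: [0.4679, 0.1311, 0.2429]
ee_rot: [[-0.983, 0.183, -0.003], [0.183, 0.983, -0.001], [0.002, -0.001, -1.0]]
wrist_force: [0.0, -0.5, -2.3]
gripper_width: 0.347
gripper_force: 30.0
```

Request:
move_arm(
  series=[
    {"grip": 0.2,"xyz": [0,0,0],"angular": [0,0,0]},
    {"grip": 0.2,"xyz": [0,0,0],"angular": [0,0,0]},
    {"grip": 0.2,"xyz": [0,0,0],"angular": [0,0,0]},
    {"grip": 0.2,"xyz": [0,0,0],"angular": [0,0,0]},
  ],
)

```text
time_s: 5.45
tcp_pos: [0.4692, 0.1275, 0.2442]
ee_rot: [[-0.982, 0.187, -0.001], [0.187, 0.982, -0.0], [0.001, -0.001, -1.0]]
wrist_force: [0.3, 0.5, -1.5]
gripper_width: 0.355
gripper_force: 30.0
```

Run:
```python
from h import *
s=r.sense();print(s['tcp_pos'].round(4),s['wrist_force'].round(2),s['gripper_width'],s['gripper_force'])
v=cap('wrist','w2.png');u=cap('side','s2.png')
print(proj(v,[.469,.129,.13]),proj(u,[.469,.129,.13]))
p=proj(u,[.469,.129,.17]).astype(int)
a=cv2.resize(u[0][p[1]-40:p[1]+50,p[0]-40:p[0]+40,::-1],(355,400),interpolation=cv2.INTER_CUBIC)
print(p)
w=v[0][:,100:545,::-1]
cv2.imwrite('pics/z2.png',np.hstack([w,a]))
```

```text
[0.4692 0.1275 0.2442] [ 0.31  0.55 -1.47] 0.3553019901870946 29.96262245962498
[313.24965783 205.09359478] [331.6094741 209.4446043]
[331 198]
```

View pics/z2.png

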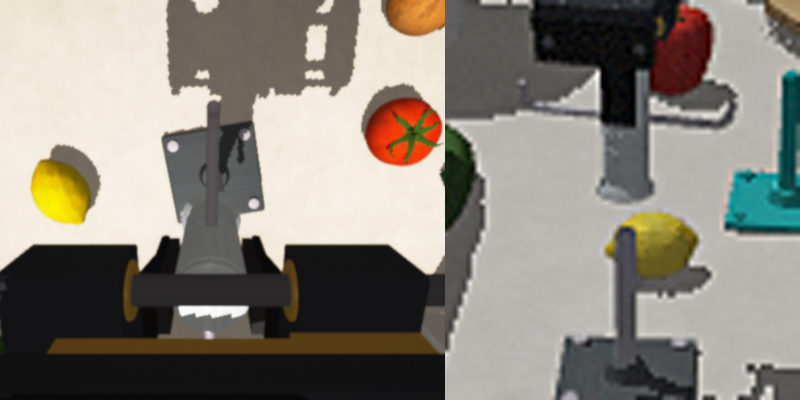

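In the wrist view, shown with a +100 column offset, the foot's screws are at (272,146), (345,134) and (354,203), with the boss near (313,175). The side view has the sleeve directly over the rod, both near crop column 626.

Run:
```python
from h import *
v=load('w2.png');u=load('s2.png')
g=v[0].astype(int)
P=[]
for c in((272,146),(345,134),(354,203)):
    w=g[c[1]-9:c[1]+10,c[0]-9:c[0]+10].min(2);m=w>150
    m[:, :]=m; y,x=np.nonzero(m);n,l,st,ce=cv2.connectedComponentsWithStats(m.astype(np.uint8))
    k=min(range(1,n),key=lambda k:np.hypot(*(ce[k]-9)));q=ce[k]+np.array(c)-9
    P.append(plane(v,q,.011));print(q.round(1),st[k,4],P[-1].round(4))
print('foot centre',((P[0]+P[2])/2).round(4))
ui=u[0].astype(int)
for a in([.469,.129,.125],[.469,.129,.09],[.4692,.1275,.168],[.4692,.1275,.18]):
    p=proj(u,a);row=ui[int(round(p[1])),int(p[0])-9:int(p[0])+10].mean(1);print(a,p.round(2),int(p[0])-9,row.astype(int))
```

```text
[272.2 146.1] 98 [0.4317 0.0928 0.011 ]
[346.4 135.4] 41 [0.4354 0.1715 0.011 ]
[353.4 203.4] 86 [0.51   0.1673 0.011 ]
foot centre [0.4709 0.13   0.011 ]
[0.469, 0.129, 0.125] [331.62 210.85] 322 [182 184 183 183 184 189 179  79  71  86  76  70 116 127 120 107 112 112
 108]
[0.469, 0.129, 0.09] [331.67 220.51] 322 [180 181 181 181 181 182 193 113  68  75  76  80  77  79  89  89  89  90
  89]
[0.4692, 0.1275, 0.168] [331.5  198.38] 322 [181 181 184 191  92  99  90  91  92  95  94  93  92  92  77 136 189 182
 181]
[0.4692, 0.1275, 0.18] [331.49 194.89] 322 [179 180 180 185 167 101  94  93  93  94  93  95  94  86  76 195 182 179
 181]
```

Request:
move_arm(
  series=[
    {"grip": 0.2,"xyz": [-1,2,3],"angular": [0,0,0]},
    {"grip": 0.2,"xyz": [-1,2,9],"angular": [0,0,0]},
    {"grip": 0.2,"xyz": [-1,2,16],"angular": [0,0,0]},
    {"grip": 0.2,"xyz": [-1,2,21],"angular": [0,0,0]},
    {"grip": 0.2,"xyz": [-1,2,23],"angular": [0,0,0]},
    {"grip": 0.2,"xyz": [-1,2,23],"angular": [0,0,0]},
    {"grip": 0.2,"xyz": [-1,2,23],"angular": [0,0,0]},
  ],
)

```text
time_s: 6.25
tcp_pos: [0.4709, 0.1302, 0.2217]
ee_rot: [[-0.983, 0.186, 0.0], [0.186, 0.983, -0.0], [-0.0, 0.0, -1.0]]
wrist_force: [1.1, -0.2, -0.6]
gripper_width: 0.349
gripper_force: 30.0
```

Request:
move_arm(
  series=[
    {"grip": 0.2,"xyz": [0,0,2],"angular": [0,0,0]},
    {"grip": 0.2,"xyz": [0,0,4],"angular": [0,0,0]},
    {"grip": 0.2,"xyz": [0,0,6],"angular": [0,0,0]},
    {"grip": 0.2,"xyz": [0,0,8],"angular": [0,0,0]},
    {"grip": 0.2,"xyz": [0,0,10],"angular": [0,0,0]},
    {"grip": 0.2,"xyz": [0,0,12],"angular": [0,0,0]},
    {"grip": 0.2,"xyz": [0,0,14],"angular": [0,0,0]},
    {"grip": 0.2,"xyz": [0,0,15],"angular": [0,0,0]},
    {"grip": 0.2,"xyz": [0,0,16],"angular": [0,0,0]},
    {"grip": 0.2,"xyz": [0,0,17],"angular": [0,0,0]},
  ],
)

```text
time_s: 7.25
tcp_pos: [0.4708, 0.1302, 0.2045]
ee_rot: [[-0.983, 0.186, 0.0], [0.186, 0.983, 0.0], [-0.0, 0.0, -1.0]]
wrist_force: [0.3, -0.8, -1.9]
gripper_width: 0.355
gripper_force: 30.0
```

Request:
move_arm(
  series=[
    {"grip": 0.2,"xyz": [0,0,1],"angular": [0,0,0]},
    {"grip": 0.2,"xyz": [0,0,2],"angular": [0,0,0]},
    {"grip": 0.2,"xyz": [0,0,3],"angular": [0,0,0]},
    {"grip": 0.2,"xyz": [0,0,4],"angular": [0,0,0]},
  ],
)

```text
time_s: 7.65
tcp_pos: [0.4708, 0.1302, 0.2005]
ee_rot: [[-0.983, 0.186, 0.0], [0.186, 0.983, 0.0], [0.0, 0.0, -1.0]]
wrist_force: [0.6, 0.1, -0.6]
gripper_width: 0.352
gripper_force: 30.0
```

Request:
move_arm(
  series=[
    {"grip": 0.2,"xyz": [0,0,1],"angular": [0,0,0]},
    {"grip": 0.2,"xyz": [0,0,2],"angular": [0,0,0]},
    {"grip": 0.2,"xyz": [0,0,3],"angular": [0,0,0]},
  ],
)

```text
time_s: 7.95
tcp_pos: [0.4708, 0.1302, 0.1975]
ee_rot: [[-0.983, 0.186, -0.0], [0.186, 0.983, 0.0], [0.0, 0.0, -1.0]]
wrist_force: [-0.9, 0.3, -1.0]
gripper_width: 0.353
gripper_force: 30.0
```

Request:
move_arm(
  series=[
    {"grip": 0.2,"xyz": [0,0,1],"angular": [0,0,0]},
    {"grip": 0.2,"xyz": [0,0,2],"angular": [0,0,0]},
    {"grip": 0.2,"xyz": [0,0,3],"angular": [0,0,0]},
  ],
)

```text
time_s: 8.25
tcp_pos: [0.4708, 0.1301, 0.1945]
ee_rot: [[-0.983, 0.186, -0.0], [0.186, 0.983, 0.0], [0.0, 0.0, -1.0]]
wrist_force: [-0.1, 0.3, -1.2]
gripper_width: 0.355
gripper_force: 30.0
```

Request:
move_arm(
  series=[
    {"grip": 0.2,"xyz": [0,0,1],"angular": [0,0,0]},
    {"grip": 0.2,"xyz": [0,0,2],"angular": [0,0,0]},
    {"grip": 0.2,"xyz": [0,0,3],"angular": [0,0,0]},
  ],
)

```text
time_s: 8.55
tcp_pos: [0.4708, 0.1301, 0.1915]
ee_rot: [[-0.983, 0.186, 0.0], [0.186, 0.983, 0.0], [-0.0, 0.0, -1.0]]
wrist_force: [0.3, 0.8, -0.8]
gripper_width: 0.355
gripper_force: 30.0
```

Request:
move_arm(
  series=[
    {"grip": 0.2,"xyz": [0,0,1],"angular": [0,0,0]},
    {"grip": 0.2,"xyz": [0,0,2],"angular": [0,0,0]},
  ],
)

```text
time_s: 8.75
tcp_pos: [0.4707, 0.1301, 0.1895]
ee_rot: [[-0.983, 0.186, -0.0], [0.186, 0.983, 0.0], [0.0, 0.0, -1.0]]
wrist_force: [-0.1, 0.3, -1.7]
gripper_width: 0.355
gripper_force: 30.0
```

Request:
move_arm(
  series=[
    {"grip": 0.2,"xyz": [0,0,1],"angular": [0,0,0]},
    {"grip": 0.2,"xyz": [0,0,2],"angular": [0,0,0]},
  ],
)

```text
time_s: 8.95
tcp_pos: [0.4707, 0.1302, 0.1875]
ee_rot: [[-0.983, 0.186, -0.0], [0.186, 0.983, 0.0], [0.0, 0.0, -1.0]]
wrist_force: [-0.3, 0.4, -1.3]
gripper_width: 0.352
gripper_force: 30.0
```

Request:
move_arm(
  series=[
    {"grip": 0.2,"xyz": [0,0,1],"angular": [0,0,0]},
    {"grip": 0.2,"xyz": [0,0,2],"angular": [0,0,0]},
  ],
)

```text
time_s: 9.15
tcp_pos: [0.4708, 0.1301, 0.1855]
ee_rot: [[-0.983, 0.186, 0.0], [0.186, 0.983, 0.0], [0.0, 0.0, -1.0]]
wrist_force: [-0.0, 1.2, -1.1]
gripper_width: 0.35
gripper_force: 30.0
```

Request:
move_arm(
  series=[
    {"grip": 0.2,"xyz": [0,0,1],"angular": [0,0,0]},
    {"grip": 0.2,"xyz": [0,0,2],"angular": [0,0,0]},
  ],
)

```text
time_s: 9.35
tcp_pos: [0.4708, 0.1302, 0.1835]
ee_rot: [[-0.983, 0.186, 0.0], [0.186, 0.983, 0.0], [-0.0, 0.0, -1.0]]
wrist_force: [-1.2, 1.8, -1.2]
gripper_width: 0.352
gripper_force: 30.0
```

Request:
move_arm(
  series=[
    {"grip": 0.2,"xyz": [0,0,1],"angular": [0,0,0]},
    {"grip": 0.2,"xyz": [0,0,2],"angular": [0,0,0]},
  ],
)

```text
time_s: 9.55
tcp_pos: [0.4708, 0.1301, 0.1815]
ee_rot: [[-0.983, 0.186, 0.0], [0.186, 0.983, 0.0], [-0.0, 0.0, -1.0]]
wrist_force: [-0.2, 1.4, -1.1]
gripper_width: 0.352
gripper_force: 30.0
```

Request:
move_arm(
  series=[
    {"grip": 0.2,"xyz": [0,0,1],"angular": [0,0,0]},
    {"grip": 0.2,"xyz": [0,0,2],"angular": [0,0,0]},
  ],
)

```text
time_s: 9.75
tcp_pos: [0.4708, 0.1301, 0.1795]
ee_rot: [[-0.983, 0.186, -0.0], [0.186, 0.983, 0.0], [0.0, 0.0, -1.0]]
wrist_force: [0.2, 0.9, -1.6]
gripper_width: 0.352
gripper_force: 30.0
```

Request:
move_arm(
  series=[
    {"grip": 0.2,"xyz": [0,0,1],"angular": [0,0,0]},
    {"grip": 0.2,"xyz": [0,0,2],"angular": [0,0,0]},
  ],
)

```text
time_s: 9.95
tcp_pos: [0.4708, 0.1301, 0.1775]
ee_rot: [[-0.983, 0.186, 0.0], [0.186, 0.983, 0.0], [-0.0, 0.0, -1.0]]
wrist_force: [-1.2, 1.6, -1.6]
gripper_width: 0.353
gripper_force: 30.0
```

Request:
move_arm(
  series=[
    {"grip": 0.2,"xyz": [0,0.3,1],"angular": [0,0,0]},
    {"grip": 0.2,"xyz": [0,0.3,2],"angular": [0,0,0]},
  ],
)

```text
time_s: 10.15
tcp_pos: [0.4709, 0.1303, 0.1755]
ee_rot: [[-0.983, 0.186, 0.0], [0.186, 0.983, -0.0], [-0.0, -0.0, -1.0]]
wrist_force: [-0.3, 0.5, -1.9]
gripper_width: 0.349
gripper_force: 30.0
```

Request:
move_arm(
  series=[
    {"grip": 0.2,"xyz": [0,0,1],"angular": [0,0,0]},
    {"grip": 0.2,"xyz": [0,0,2],"angular": [0,0,0]},
  ],
)

```text
time_s: 10.35
tcp_pos: [0.4709, 0.1303, 0.1735]
ee_rot: [[-0.983, 0.186, 0.0], [0.186, 0.983, -0.0], [-0.0, -0.0, -1.0]]
wrist_force: [-0.7, 0.1, -0.8]
gripper_width: 0.354
gripper_force: 30.0
```

Request:
move_arm(
  series=[
    {"grip": 0.2,"xyz": [0,0,1],"angular": [0,0,0]},
    {"grip": 0.2,"xyz": [0,0,2],"angular": [0,0,0]},
  ],
)

```text
time_s: 10.55
tcp_pos: [0.4704, 0.1302, 0.1714]
ee_rot: [[-0.982, 0.186, -0.001], [0.186, 0.982, -0.0], [0.001, -0.001, -1.0]]
wrist_force: [-1.2, 0.4, 0.3]
gripper_width: 0.354
gripper_force: 30.0
```

Request:
move_arm(
  series=[
    {"grip": 0.2,"xyz": [0,0,1],"angular": [0,0,0]},
    {"grip": 0.2,"xyz": [0,0,2],"angular": [0,0,0]},
  ],
)

```text
time_s: 10.75
tcp_pos: [0.4704, 0.1303, 0.1694]
ee_rot: [[-0.983, 0.186, -0.001], [0.186, 0.983, -0.0], [0.001, -0.0, -1.0]]
wrist_force: [-2.3, 0.5, 0.9]
gripper_width: 0.355
gripper_force: 30.0
```

Request:
move_arm(
  series=[
    {"grip": 0.2,"xyz": [0,0,1],"angular": [0,0,0]},
  ],
)

```text
time_s: 10.85
tcp_pos: [0.4707, 0.1304, 0.1686]
ee_rot: [[-0.983, 0.186, -0.0], [0.186, 0.983, -0.0], [0.0, -0.0, -1.0]]
wrist_force: [-3.1, 0.8, 2.0]
gripper_width: 0.352
gripper_force: 30.0
```

Request:
move_arm(
  series=[
    {"grip": 0.2,"xyz": [0,0,1],"angular": [0,0,0]},
  ],
)

```text
time_s: 10.95
tcp_pos: [0.4712, 0.1305, 0.1681]
ee_rot: [[-0.983, 0.186, 0.001], [0.186, 0.983, -0.0], [-0.001, 0.0, -1.0]]
wrist_force: [-2.1, -0.3, 4.0]
gripper_width: 0.35
gripper_force: 30.0
```

Request:
move_arm(
  series=[
    {"grip": 0.2,"xyz": [0,0,1],"angular": [0,0,0]},
  ],
)

```text
time_s: 11.05
tcp_pos: [0.4716, 0.1305, 0.1675]
ee_rot: [[-0.983, 0.185, 0.002], [0.185, 0.983, -0.0], [-0.002, 0.0, -1.0]]
wrist_force: [-1.5, -0.0, 6.8]
gripper_width: 0.356
gripper_force: 30.0
```

Request:
move_arm(
  series=[
    {"grip": 0.2,"xyz": [0,0,1],"angular": [0,0,0]},
  ],
)

```text
time_s: 11.15
tcp_pos: [0.4717, 0.1305, 0.1666]
ee_rot: [[-0.983, 0.185, 0.002], [0.185, 0.983, 0.0], [-0.002, 0.001, -1.0]]
wrist_force: [-0.9, 0.4, 6.1]
gripper_width: 0.353
gripper_force: 30.0
```

Request:
move_arm(
  series=[
    {"grip": 0.2,"xyz": [0,0,1],"angular": [0,0,0]},
  ],
)

```text
time_s: 11.25
tcp_pos: [0.4717, 0.1305, 0.1655]
ee_rot: [[-0.983, 0.186, 0.002], [0.186, 0.983, 0.0], [-0.002, 0.001, -1.0]]
wrist_force: [-1.6, -1.1, 4.5]
gripper_width: 0.352
gripper_force: 30.0
```

Request:
move_arm(
  series=[
    {"grip": 0.2,"xyz": [0,0,1],"angular": [0,0,0]},
  ],
)

```text
time_s: 11.35
tcp_pos: [0.4716, 0.1306, 0.1641]
ee_rot: [[-0.983, 0.186, 0.002], [0.186, 0.983, 0.001], [-0.002, 0.001, -1.0]]
wrist_force: [-0.7, -1.3, 1.7]
gripper_width: 0.351
gripper_force: 30.0
```

The flare met the ball and passed it, with the peak at a TCP height of about 0.167. That puts the ball near z = 0.089, so the click should come at a TCP height of about 0.134–0.136.

Request:
move_arm(
  series=[
    {"grip": 0.2,"xyz": [0,0,2],"angular": [0,0,0]},
    {"grip": 0.2,"xyz": [0,0,4],"angular": [0,0,0]},
    {"grip": 0.2,"xyz": [0,0,6],"angular": [0,0,0]},
    {"grip": 0.2,"xyz": [0,0,8],"angular": [0,0,0]},
    {"grip": 0.2,"xyz": [0,0,10],"angular": [0,0,0]},
  ],
)

```text
time_s: 11.85
tcp_pos: [0.4714, 0.1307, 0.1536]
ee_rot: [[-0.983, 0.186, 0.001], [0.186, 0.983, 0.001], [-0.001, 0.001, -1.0]]
wrist_force: [2.3, 0.2, 2.7]
gripper_width: 0.352
gripper_force: 30.0
```

Request:
move_arm(
  series=[
    {"grip": 0.2,"xyz": [0,0,2],"angular": [0,0,0]},
    {"grip": 0.2,"xyz": [0,0,4],"angular": [0,0,0]},
    {"grip": 0.2,"xyz": [0,0,6],"angular": [0,0,0]},
    {"grip": 0.2,"xyz": [0,0,8],"angular": [0,0,0]},
    {"grip": 0.2,"xyz": [0,0,10],"angular": [0,0,0]},
  ],
)

```text
time_s: 12.35
tcp_pos: [0.4709, 0.1306, 0.1434]
ee_rot: [[-0.983, 0.186, 0.0], [0.186, 0.983, 0.0], [-0.0, 0.0, -1.0]]
wrist_force: [0.4, 0.6, 2.8]
gripper_width: 0.351
gripper_force: 30.0
```

Request:
move_arm(
  series=[
    {"grip": 0.2,"xyz": [0,0,1],"angular": [0,0,0]},
    {"grip": 0.2,"xyz": [0,0,2],"angular": [0,0,0]},
    {"grip": 0.2,"xyz": [0,0,3],"angular": [0,0,0]},
  ],
)

```text
time_s: 12.65
tcp_pos: [0.4707, 0.1305, 0.1404]
ee_rot: [[-0.983, 0.186, -0.0], [0.186, 0.983, 0.0], [0.0, 0.0, -1.0]]
wrist_force: [-0.1, 1.3, 2.7]
gripper_width: 0.354
gripper_force: 30.0
```

Request:
move_arm(
  series=[
    {"grip": 0.2,"xyz": [0,0,1],"angular": [0,0,0]},
    {"grip": 0.2,"xyz": [0,0,1],"angular": [0,0,0]},
  ],
)

```text
time_s: 12.85
tcp_pos: [0.4704, 0.1305, 0.139]
ee_rot: [[-0.982, 0.187, -0.001], [0.187, 0.982, 0.0], [0.001, 0.0, -1.0]]
wrist_force: [-0.4, 2.8, 0.3]
gripper_width: 0.349
gripper_force: 30.0
```

Request:
move_arm(
  series=[
    {"grip": 0.2,"xyz": [0,0,1],"angular": [0,0,0]},
    {"grip": 0.2,"xyz": [0,0,1],"angular": [0,0,0]},
  ],
)

```text
time_s: 13.05
tcp_pos: [0.4703, 0.1304, 0.1379]
ee_rot: [[-0.982, 0.187, -0.001], [0.187, 0.982, 0.0], [0.001, -0.0, -1.0]]
wrist_force: [-0.3, 2.5, -2.2]
gripper_width: 0.357
gripper_force: 30.0
```

Request:
move_arm(
  series=[
    {"grip": 0.2,"xyz": [0,0,1],"angular": [0,0,0]},
    {"grip": 0.2,"xyz": [0,0,1],"angular": [0,0,0]},
  ],
)

```text
time_s: 13.25
tcp_pos: [0.4703, 0.1304, 0.1369]
ee_rot: [[-0.982, 0.187, -0.001], [0.187, 0.982, 0.0], [0.001, -0.0, -1.0]]
wrist_force: [-0.2, 2.7, -4.4]
gripper_width: 0.35
gripper_force: 30.0
```

Request:
move_arm(
  series=[
    {"grip": 0.2,"xyz": [0,0,1],"angular": [0,0,0]},
    {"grip": 0.2,"xyz": [0,0,1],"angular": [0,0,0]},
  ],
)

```text
time_s: 13.45
tcp_pos: [0.4703, 0.1303, 0.1359]
ee_rot: [[-0.982, 0.187, -0.001], [0.187, 0.982, -0.0], [0.001, -0.0, -1.0]]
wrist_force: [-1.4, 3.3, -4.8]
gripper_width: 0.355
gripper_force: 30.0
```

Request:
move_arm(
  series=[
    {"grip": 0.2,"xyz": [0,0,1],"angular": [0,0,0]},
    {"grip": 0.2,"xyz": [0,0,1],"angular": [0,0,0]},
  ],
)

```text
time_s: 13.65
tcp_pos: [0.4703, 0.1303, 0.1348]
ee_rot: [[-0.982, 0.187, -0.001], [0.187, 0.982, -0.0], [0.001, -0.0, -1.0]]
wrist_force: [-0.2, 4.0, -7.1]
gripper_width: 0.353
gripper_force: 30.0
```

The ball is springing out and pulling the head down, from −2 to −7 N. I'll continue in 0.5 mm steps, easing the side force as I go.

Request:
move_arm(
  series=[
    {"grip": 0.2,"xyz": [0,0.4,0.5],"angular": [0,0,0]},
    {"grip": 0.2,"xyz": [0,0.4,0.5],"angular": [0,0,0]},
  ],
)

```text
time_s: 13.85
tcp_pos: [0.4704, 0.1304, 0.1344]
ee_rot: [[-0.982, 0.186, -0.002], [0.186, 0.982, -0.001], [0.001, -0.001, -1.0]]
wrist_force: [-0.3, 2.5, -6.1]
gripper_width: 0.355
gripper_force: 30.0
```

Request:
move_arm(
  series=[
    {"grip": 0.2,"xyz": [0,0,0.5],"angular": [0,0,0]},
    {"grip": 0.2,"xyz": [0,0,0.5],"angular": [0,0,0]},
  ],
)

```text
time_s: 14.05
tcp_pos: [0.4704, 0.1304, 0.1342]
ee_rot: [[-0.982, 0.186, -0.001], [0.186, 0.982, -0.001], [0.001, -0.001, -1.0]]
wrist_force: [-1.2, 1.7, -5.9]
gripper_width: 0.351
gripper_force: 30.0
```

Request:
move_arm(
  series=[
    {"grip": 0.2,"xyz": [0,0,0.5],"angular": [0,0,0]},
    {"grip": 0.2,"xyz": [0,0,0.5],"angular": [0,0,0]},
  ],
)

```text
time_s: 14.25
tcp_pos: [0.4705, 0.1304, 0.1339]
ee_rot: [[-0.983, 0.186, -0.001], [0.186, 0.983, -0.001], [0.001, -0.001, -1.0]]
wrist_force: [-2.5, 1.1, -5.4]
gripper_width: 0.352
gripper_force: 30.0
```

Request:
move_arm(
  series=[
    {"grip": 0.2,"xyz": [0,0,0.5],"angular": [0,0,0]},
    {"grip": 0.2,"xyz": [0,0,0.5],"angular": [0,0,0]},
  ],
)

```text
time_s: 14.45
tcp_pos: [0.4706, 0.1304, 0.1335]
ee_rot: [[-0.983, 0.186, -0.001], [0.186, 0.983, -0.001], [0.001, -0.001, -1.0]]
wrist_force: [-2.3, 1.3, -3.4]
gripper_width: 0.353
gripper_force: 30.0
```

Request:
move_arm(
  series=[
    {"grip": 0.2,"xyz": [0,0,0.5],"angular": [0,0,0]},
    {"grip": 0.2,"xyz": [0,0,0.5],"angular": [0,0,0]},
  ],
)

```text
time_s: 14.65
tcp_pos: [0.4708, 0.1306, 0.1331]
ee_rot: [[-0.983, 0.186, -0.0], [0.186, 0.983, -0.0], [0.0, -0.0, -1.0]]
wrist_force: [-1.5, 0.7, -3.7]
gripper_width: 0.35
gripper_force: 30.0
```

Request:
move_arm(
  series=[
    {"grip": 0.2,"xyz": [0,0,0.5],"angular": [0,0,0]},
    {"grip": 0.2,"xyz": [0,0,0.5],"angular": [0,0,0]},
  ],
)

```text
time_s: 14.85
tcp_pos: [0.4712, 0.1308, 0.1327]
ee_rot: [[-0.983, 0.186, 0.001], [0.186, 0.983, 0.0], [-0.001, 0.0, -1.0]]
wrist_force: [-0.3, 0.4, -3.6]
gripper_width: 0.356
gripper_force: 30.0
```

Request:
move_arm(
  series=[
    {"grip": 0.2,"xyz": [0,0,0.5],"angular": [0,0,0]},
    {"grip": 0.2,"xyz": [0,0,0.5],"angular": [0,0,0]},
  ],
)

```text
time_s: 15.05
tcp_pos: [0.4714, 0.131, 0.1323]
ee_rot: [[-0.983, 0.186, 0.001], [0.186, 0.983, 0.0], [-0.001, 0.001, -1.0]]
wrist_force: [-1.4, 0.5, -2.1]
gripper_width: 0.351
gripper_force: 30.0
```

Request:
move_arm(
  series=[
    {"grip": 0.2,"xyz": [0,0,0.5],"angular": [0,0,0]},
    {"grip": 0.2,"xyz": [0,0,0.5],"angular": [0,0,0]},
  ],
)

```text
time_s: 15.25
tcp_pos: [0.4714, 0.131, 0.1319]
ee_rot: [[-0.983, 0.186, 0.001], [0.186, 0.983, 0.0], [-0.001, 0.001, -1.0]]
wrist_force: [-0.7, -0.0, -1.1]
gripper_width: 0.353
gripper_force: 30.0
```

Request:
move_arm(
  series=[
    {"grip": 0.2,"xyz": [0,0,0.5],"angular": [0,0,0]},
    {"grip": 0.2,"xyz": [0,0,0.5],"angular": [0,0,0]},
  ],
)

```text
time_s: 15.45
tcp_pos: [0.4712, 0.1309, 0.1312]
ee_rot: [[-0.983, 0.186, 0.001], [0.186, 0.983, 0.0], [-0.001, 0.0, -1.0]]
wrist_force: [0.1, -0.8, -0.2]
gripper_width: 0.355
gripper_force: 30.0
```

Request:
move_arm(
  series=[
    {"grip": 0.2,"xyz": [0,0,0.5],"angular": [0,0,0]},
    {"grip": 0.2,"xyz": [0,0,0.5],"angular": [0,0,0]},
  ],
)

```text
time_s: 15.65
tcp_pos: [0.471, 0.1308, 0.1306]
ee_rot: [[-0.983, 0.186, 0.0], [0.186, 0.983, 0.0], [-0.0, 0.0, -1.0]]
wrist_force: [0.2, 0.3, -2.0]
gripper_width: 0.347
gripper_force: 30.0
```

All forces are back to the free-hanging baseline, so the ball is in the groove. I'll release now.

Request:
move_arm(
  series=[
    {"grip": 0.5,"xyz": [0,0,0],"angular": [0,0,0]},
    {"grip": 0.7,"xyz": [0,0,0],"angular": [0,0,0]},
    {"grip": 0.9,"xyz": [0,0,0],"angular": [0,0,0]},
    {"grip": 0.9,"xyz": [0,0,0],"angular": [0,0,0]},
    {"grip": 0.9,"xyz": [0,0,0],"angular": [0,0,0]},
  ],
)

```text
time_s: 16.15
tcp_pos: [0.471, 0.1308, 0.1306]
ee_rot: [[-0.983, 0.186, 0.0], [0.186, 0.983, 0.0], [-0.0, 0.0, -1.0]]
wrist_force: [0.3, -0.1, 0.4]
gripper_width: 0.722
gripper_force: 0.0
```

Run:
```python
from h import *
w=cap('wrist');u=cap('side','s3.png')
a=cv2.resize(u[0][165:255,292:372,::-1],(355,400),interpolation=cv2.INTER_CUBIC)
cv2.imwrite('pics/z3.png',np.hstack([w[0][:,100:545,::-1],a]))
for z in(.036,.042,.048,.054,.148):p=proj(u,[.4706,.130,z]);print(z,p.round(1),((p-[292,165])*4.44+[445,0]).round(0))
```

```text
0.036 [331.2 235.1] [619. 311.]
0.042 [331.2 233.5] [619. 304.]
0.048 [331.2 231.9] [619. 297.]
0.054 [331.2 230.3] [619. 290.]
0.148 [331.1 204.5] [618. 175.]
```

View pics/z3.png

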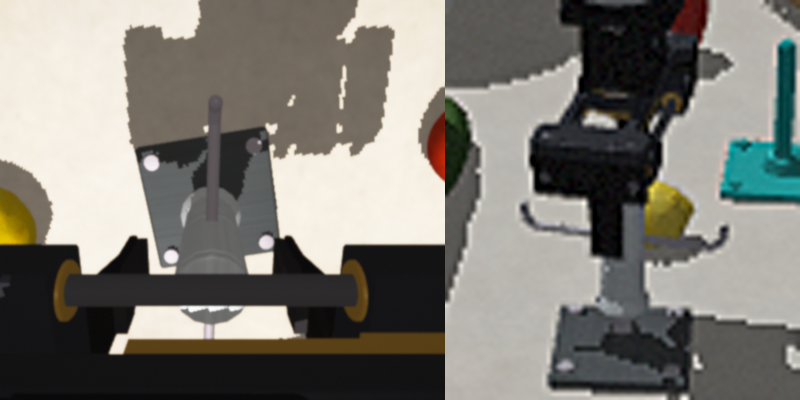

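The fingers are open and clear. The head stands upright on the post, with its mouth near crop (619,303), just above the foot. I'll retreat straight up and check again.

Request:
move_arm(
  series=[
    {"grip": 0.9,"xyz": [0,0,-5],"angular": [0,0,0]},
    {"grip": 0.9,"xyz": [0,0,-20],"angular": [0,0,0]},
    {"grip": 0.9,"xyz": [0,0,-45],"angular": [0,0,0]},
    {"grip": 0.9,"xyz": [0,0,-75],"angular": [0,0,0]},
    {"grip": 0.9,"xyz": [0,0,-105],"angular": [0,0,0]},
    {"grip": 0.9,"xyz": [0,0,-130],"angular": [0,0,0]},
    {"grip": 0.9,"xyz": [0,0,-140],"angular": [0,0,0]},
    {"grip": 0.9,"xyz": [0,0,-140],"angular": [0,0,0]},
    {"grip": 0.9,"xyz": [0,0,-140],"angular": [0,0,0]},
  ],
)

```text
time_s: 17.15
tcp_pos: [0.4702, 0.1306, 0.2694]
ee_rot: [[-0.982, 0.186, -0.002], [0.186, 0.982, -0.001], [0.002, -0.001, -1.0]]
wrist_force: [-0.3, 0.2, -0.3]
gripper_width: 0.899
gripper_force: 0.0
```

Run:
```python
from h import *
w=cap('wrist','w4.png');u=cap('side','s4.png')
a=cv2.resize(u[0][165:255,292:372,::-1],(355,400),interpolation=cv2.INTER_CUBIC)
cv2.imwrite('pics/z4.png',np.hstack([w[0][:,100:545,::-1],a]))
for z in(.136,.142,.148,.154):
    p=proj(u,[.4706,.130,z]);q=proj(w,[.4706,.13,z]);print(z,((p-[292,165])*4.44+[445,0]).round(0),(q-[100,0]).round(1))
```

```text
0.136 [618. 190.] [210.7 199.8]
0.142 [618. 183.] [210.7 201.8]
0.148 [618. 175.] [210.7 203.9]
0.154 [618. 168.] [210.7 206.2]
```

View pics/z4.png

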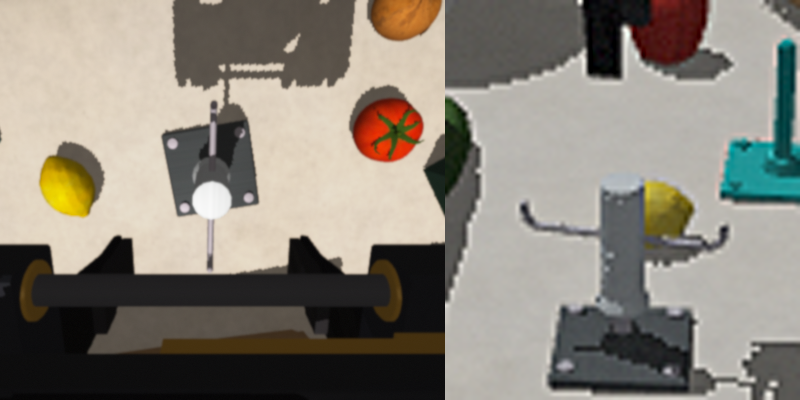

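The wrist view shows the head centred on the post, with its top at (312,200). The side view has its top disc at about crop (622,184) and the head upright. I'll check the height against the pre-grasp picture, where the top was known to be 100 mm up.

Run:
```python
from h import *
from scipy.optimize import brentq
w=load('w4.png')
for f,c,xy in(('side1.png',(327,171),(.5035,-.2445)),('s4.png',(331,206),(.4706,.130))):
    u=load(f);i=u[0].astype(int)[c[1]-12:c[1]+16,c[0]-2:c[0]+3].mean(1)
    print(f,c[1]-12,i.mean(1).astype(int),proj(u,[*xy,.1]).round(2),proj(u,[*xy,.147]).round(2),proj(u,[*xy,.140]).round(2))
    print([i.astype(int)[k].tolist() for k in range(8,18)])
```

```text
side1.png 159 [176 177 179 178 178 179 179 179 182 182 162 184 184 154  79  95  91  91
  91  92  91  92  93  91  91  92  91  91] [326.61 171.11] [326.49 160.25] [326.51 161.88]
[[186, 183, 177], [186, 183, 176], [164, 163, 159], [179, 185, 189], [179, 185, 189], [150, 154, 159], [76, 80, 82], [92, 95, 99], [87, 91, 94], [88, 92, 94]]
s4.png 194 [181 181 181 181 181 179 180 181 181 182 181 183 184 186 137  86  99  92
  93  94  94  93  95  93  94  94  93  95] [331.13 217.93] [331.05 204.78] [331.07 206.77]
[[184, 182, 176], [184, 183, 178], [174, 181, 186], [178, 183, 188], [179, 185, 189], [181, 187, 190], [133, 138, 140], [83, 87, 89], [97, 99, 102], [89, 93, 95]]
```

The last 1.3 mm of descent showed no rubbing, only the head's own weight. The measured mouth height, about 44 mm, fits the groove resting on the ball, so I'm handing in.

```bash
python3 -c "
from station import r
print(r.finish_job())"
```

```text
the job is handed in; nothing more can be done
None
```

I slid the rack head onto the post until the ball clicked into the groove, let go, and handed the job in; the head stands upright with its mouth about 44 mm up, the produce was left alone, and the hand-in returned no verdict.

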